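Clear the pen-kit box and stack the cartons on its lid

ROBOT

A 6-joint arm with a two-finger parallel gripper is mounted at the origin on a cart in front of the work surface, level with it; the furniture and walls round the work are solid. World frame = base frame: x ahead of the robot, y to its left, z up, the work surface at z = 0. Lengths are in m, angles in degrees, forces in N, time in s.
With the tool pointing down it reaches from about 0.4 to 0.825 m from the base axis. Payload 7 kg.
Tool frame: the origin (TCP) lies midway between the tips of the shut fingers; the grasp point (between the pads) lies ctrl.tcp_to_grasp behind it (ctrl.tcp_to_grasp is the distance from the TCP to the grasp point, in m); z points along the fingers, y is the line along which they close (so a half turn about z gives the same grasp; the last joint's range is limited). The gripper opens to 88 mm and grips with 3 to 60 N. Pads are 19 mm wide; open, the fingers measure 130 mm over their backs; the gripper's body (78 mm by 193 mm) begins 47 mm behind the grasp point.
Start: joints at [-59.181, 20.546, 0.682, 0, -70.136, -16.507], TCP at [0.167, -0.654, 0.227] pointing down, gripper open.
Joint ranges: [-176.03, 176.03], [-82.01, 121.73], [-58.28, 71.71], [-173.87, 95.51], [-174.79, -0.11], [-173.66, 173.66]. Speed limits (degrees/s): [136.94, 136.94, 172.46, 180, 180, 180].

INTERFACE

Orientations are given as [roll, pitch, yaw] about the fixed x, y, z axes, in that order (R = Rz(yaw) Ry(pitch) Rx(roll)).
In Python, from plant import ctrl, imaging, close_job gives the robot as it stands.
- The arm moves only by the shell command python3 -m crank 'ROWS'. ROWS is JSON, a list of rows, each a list of 3 entries, a list of its own where there are three numbers: the shift along the world's x, y, z in m, then the turn, a rotation vector about the world's x, y, z in degrees, then the opening, from -1 (shut) to 1 (fully open), so that 0 is half open. A call has 1 to 12 rows; each row shifts and turns the commanded pose from where the row before left it; what a row does not reach is not made up. A row lasts 1/10 s, in which the tool goes at most 50 mm and 8.59 degrees, less where a joint would pass 70% of its speed; a pose out of reach is approached as far as the arm can. A call is refused whole if a number of a shift passes 0.05 or a number of a turn 8.59, either way. A call with a gripper value outside its range is refused whole. The fingers move at their own pace and stop on an object; the grip force is fixed at half the most. Time passes only in rows, so rows that do not move let the fingers close. It gives the time, the measured TCP pose, the force, the opening and the grip force at its end, in the units of the state.
- ctrl.get_obs(): the state, without advancing time (a new reading comes with each control period).
- imaging.snapshot(name): name is "side" or "top" or "wrist"; returns (picture, depth): 384x512x3 uint8, blue, green, red; 384x512 float32, m along the optical axis (not along the pixel's ray), 0 where there is no reading.
- imaging.camera_model(name): a dict with "mtx" (3x3 intrinsics, pixels), "D" ([k1, k2, p1, p2, k3] as OpenCV has them; the pictures are not rectified), "R" (3x3) and "t" (3): a world point X has camera coordinates R X + t. Camera axes: x right, y down, z forward; pixel columns grow to the right and rows downward; lengths in m; the calibration is good to about 2 mm. A picture is of the moment at which its call begins: read the wrist's pose just before it. camera_model takes no time and is no camera call; for the wrist camera it gives the pose at the moment of the call.
- close_job(): hands the job in; it is judged then, once.
The state is a dict: "clock": time; "joint_pos": joint angles; "qvel": joint speeds; "tau": joint torques, N m; "tool_pos": TCP position; "orientation": TCP orientation; "force": force on the tool from outside, world axes, zero at the start; "moment": the same for the moment, N m; "opening": finger opening in m; "gripper_force": force on a finger pad.
Only numpy, scipy, OpenCV 4.12 (cv2) and the standard library are available. Lean on these libraries where they do the work, as an engineer would, in place of code of your own. Each camera call takes 0.05 s, during which the arm holds its last target. There are 200 camera calls.

TASK

The polish bottle has toppled and jammed in the end compartment of the open kit box: free it and stand it upright on the free part of the drip tray, and lay every loose wooden blank in the long compartment. Then shut the lid fully, and stack all the white cartons on it in one square column, printed face up, edges flush and their long sides along the box's length. The cartons are thin card, so grip them gently, and do not knock over the other bottles.

Things in the scene. Friction and masses are not known exactly. Their poses are not given: they have to be found in the camera images.
- polish_mid (a point): white polish bottle, green label, black cap, 55 mm diameter, 128 mm tall (straight to 88 mm), 0.15 to 0.28 kg; point on its axis 64 mm above the base, z from base to cap. It starts toppled in the box's left compartment, wedged some 40 degrees off upright: base against the far wall, side on the near wall's top edge, cap leaning towards the robot, 30 mm free to its left and right
- bottle_bay (a point): middle of the floor of the kit box's left compartment, 88 mm (x) by 115 mm (y); axes as those of long_bay
- long_bay (a point): middle of the floor (6 mm above the bench) of the long compartment, 88 mm (x) by 165 mm (y), in the wooden kit box; x across the box, away from the robot, y along it to the left, z up. The box is fixed, 102 x 300 mm outside, rim 61 mm above the bench, walls 7 mm; a divider, top 51 mm above the bench, parts the two compartments
- lid (a joint): lid of the kit box, hinged along the far rim: 0 shut, starts at 1.7 to 2 rad, leaning open backwards, away from the robot. A stiff hinge (0.22 N m): it stays where it is left, and is pushed over by a few newtons at its edge. Its board is 102 by 300 by 10 mm
- lid_hinge (a point): middle of the lid's hinge line, on the far rim, 61 mm above the bench; y runs along the hinge, x away from the robot
- lid_edge (a point): middle of the lid's free edge, 102 mm from the hinge line; moves with the lid
- lid_top (a point): centre of the lid's outer face (its top when shut, 71 mm above the bench); moves with the lid. With the lid shut x is across the box, y along its length, z up
- tray_mid (a point): middle of the drip tray's floor, 3 mm above the bench; a fixed steel tray, 170 mm (x) by 190 mm (y), rim 10 mm high; x away from the robot, y to its left. The other two bottles stand near its left edge; its right half is free
- sealer_mid (a point): brown sealer bottle with a red cap, standing on the drip tray, 47 mm in diameter, 106 mm tall; centre. Must stay standing
- glue_mid (a point): small blue and white glue bottle with a red nozzle, standing on the drip tray, 34 mm in diameter, 95 mm tall; centre. Must stay standing
- blank_a_mid (a point): square blank of dark walnut, 20 by 121 by 20 mm, lying on the bench; its centre, y along its length, z up. It may be absent
- blank_b_mid (a point): square blank of red padauk, 19 by 126 by 19 mm, lying on the bench; its centre, y along its length, z up. It may be absent
- carton_a_mid (a point): closed white card carton with a strip of brown tape across its top, 69 mm (x) by 88 mm (y) by 52 mm high, 0.15 to 0.3 kg, printed face up (z); the point is its centre, 26 mm above its underside. To be gripped across the 69 mm. Thin card: crushed when the fingers' forces on it, both sides added, pass 120 N, so keep the grip under 40 N a finger.
- carton_b_mid (a point): closed white card carton, 69 mm (x) by 88 mm (y) by 52 mm high, 0.15 to 0.3 kg, printed face up (z); the point is its centre, 26 mm above its underside. To be gripped across the 69 mm. Thin card: crushed when the fingers' forces on it, both sides added, pass 120 N, so keep the grip under 40 N a finger. May be absent
- carton_c_mid (a point): closed white card carton, 69 mm (x) by 88 mm (y) by 52 mm high, 0.15 to 0.3 kg, printed face up (z); the point is its centre, 26 mm above its underside. To be gripped across the 69 mm. Thin card: crushed when the fingers' forces on it, both sides added, pass 120 N, so keep the grip under 40 N a finger. May be absent
- carton_d_mid (a point): closed white card carton, 69 mm (x) by 88 mm (y) by 52 mm high, 0.15 to 0.3 kg, printed face up (z); the point is its centre, 26 mm above its underside. To be gripped across the 69 mm. Thin card: crushed when the fingers' forces on it, both sides added, pass 120 N, so keep the grip under 40 N a finger. May be absent
Mind the look-alikes: they are no part of the job. Leave any turquoise look-alike of the part that bears carton_a_mid alone.

How it is judged:
By the outcome, as a careful person would: the job done as asked, in the order asked, and still so for the second after the job is handed in, with the robot touching nothing.
Of carton_b, carton_c, carton_d only 2 to 3 are there at a start; the rules pass over those that are not, and their reading is None.
Of blank_a, blank_b only 1 to 2 are there at a start; the rules pass over those that are not, and their reading is None.
At some moment in a run one of carton_a may be knocked a few centimetres aside while the robot is not near it.
It also fails if it takes over 210 s, if anything falls off the work surface, if the arm or the gripper's body presses on something with over 40 N, if the wrist force passes 120 N, or if a joint passes its speed limit or range.

## Working session

There is one attempt and no reset: what is moved stays moved. The work goes in short steps, Python scripts to look and compute and a shell command to move; the robot and the scene stay as the last step left them, time stands still between calls to the robot, and variables do not carry over. Pictures are saved under pics/ and viewed, at most 14 in all, crops included, and the job is handed in when it is done.

```bash
ls; mkdir -p pics
cat > h.py <<'E'
import numpy as np, cv2
from plant import ctrl, imaging
def snap(n,f=None):
    m=imaging.camera_model(n); p,d=imaging.snapshot(n)
    if f: cv2.imwrite('pics/'+f,p)
    return m,p,d
def world(m,d):
    h,w=d.shape; u,v=np.meshgrid(np.arange(w),np.arange(h))
    q=cv2.undistortPoints(np.stack([u,v],-1).reshape(-1,1,2).astype(np.float64),np.array(m['mtx']),np.array(m['D'])).reshape(h,w,2)
    c=np.dstack([q*d[...,None],d])
    W=(c-np.array(m['t']).ravel())@np.array(m['R']); W[d==0]=np.nan
    return W
def plane(m,uv,z):
    q=cv2.undistortPoints(np.array(uv,float).reshape(-1,1,2),np.array(m['mtx']),np.array(m['D'])).reshape(-1,2)
    R=np.array(m['R']);C=-R.T@np.array(m['t']).ravel()
    r=np.c_[q,np.ones(len(q))]@R
    return C+r*((z-C[2])/r[:,2])[:,None]
E
python3 - <<'E'
from h import *
print(ctrl.get_obs(), ctrl.tcp_to_grasp)
for n in('top','side'):
    m,p,d=snap(n,n+'0.png'); np.savez(n+'0.npz',W=world(m,d),p=p)
    print(n,-np.array(m['R']).T@np.array(m['t']).ravel(),(d==0).mean())
E
```

```text
pics
{'clock': 0.0, 'joint_pos': array([-5.91812121e+01,  2.05923793e+01,  6.33865031e-01, -2.22682238e-02,
       -7.01364535e+01, -1.65065273e+01]), 'qvel': array([ 0.02522337, -0.02354902, -0.03050228, -0.02490416, -0.01853988,
        0.06382483]), 'tau': array([ 1.78894206e-03, -5.82718492e+01,  2.93050539e+01,  6.99776441e+00,
        6.57933037e-03, -1.67744938e-04]), 'tool_pos': array([ 0.1667212 , -0.65357137,  0.22560598]), 'orientation': array([ 1.79902998e+02, -6.91486696e-03, -1.65695317e+02]), 'force': array([-0.52819216,  0.58829043, -0.33234957]), 'moment': array([-0.02030262, -0.02118524, -0.00645742]), 'gripper_force': 0.0, 'opening': 0.08767916987092615} 0.0188
top [0.46563042 0.02090764 1.31105984] 0.0038096110026041665
side [-0.15959964  0.3616248   0.94436406] 0.0039215087890625
```

View pics/top0.png

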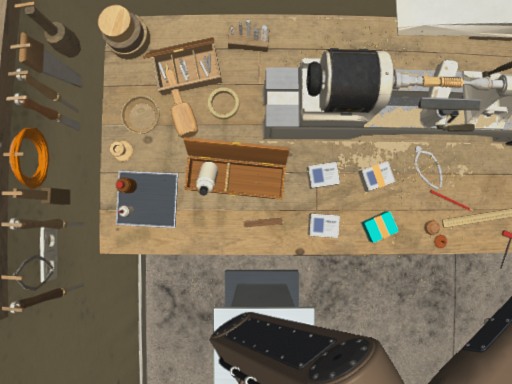

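View pics/side0.png

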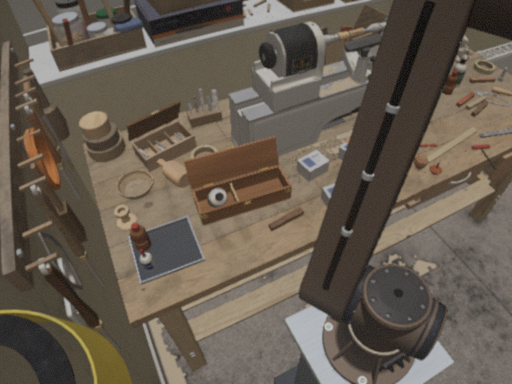

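Top view: bottle to be freed at (207,177) in the box. Walnut blank is at (264,222). The red stick at (450,200) is too thin for padauk. White cartons are at (323,175) and (323,225), with the taped carton_a at (378,176). The turquoise look-alike is at (380,226), to leave alone. Sealer is at (124,185), glue at (124,211).

```bash
cat > meas.py <<'E'
from h import *
def rect(W,mask,zlo,zhi):
    k=mask&(W[...,2]>zlo)&(W[...,2]<zhi)
    n,l,s,_=cv2.connectedComponentsWithStats(k.astype(np.uint8))
    out=[]
    for i in range(1,n):
        if s[i,4]<60: continue
        P=W[l==i]; r=cv2.minAreaRect((P[:,:2]*1000).astype(np.float32))
        out.append((s[i,:4].tolist(),s[i,4],np.round(r[0],1),np.round(r[1],1),round(r[2],1),np.round(np.median(P[:,2])*1000,1)))
    return out
E
python3 - <<'E'
from meas import *
a=np.load('top0.npz');W,p=a['W'],a['p']
z=lambda u,v:np.round(W[v,u]*1000)
reg=np.zeros(W.shape[:2],bool)
reg[130:250,105:500]=1
print('cartons/bottles'); 
for o in rect(W,reg,.044,.057):print(*o)
print('blank')
for o in rect(W,reg,.012,.030):print(*o)
for n,(u,v) in dict(bench=(350,200),lidtop=(240,150),divL=(226,180),pol=(207,165),pol2=(206,185),floor=(250,180),tray=(160,210),seal=(124,185),glue=(124,211),redstick=(450,200),b=(264,222),ruler=(480,215)).items():print(n,z(u,v),p[v,u])
c=p[130:240,105:305]; cv2.imwrite('pics/c1.png',cv2.resize(c,None,fx=4,fy=4,interpolation=cv2.INTER_CUBIC))
c=p[150:250,300:480]; cv2.imwrite('pics/c2.png',cv2.resize(c,None,fx=4,fy=4,interpolation=cv2.INTER_CUBIC))
E
```

```text
cartons/bottles
[362, 161, 33, 30] 581 [ 567.  -349.2] [70.1 90.8] 16.7 53.7
[225, 162, 6, 29] 64 [563.9 112.5] [13.1 86.3] 88.4 51.4
[308, 162, 32, 26] 588 [ 569.2 -180.2] [68.2 89.7] 8.8 53.1
[363, 212, 36, 31] 573 [ 409.3 -358. ] [69.8 91.3] 24.4 53.4
[309, 214, 31, 24] 599 [ 414.1 -181.9] [90.  68.2] 86.1 53.5
[426, 220, 14, 15] 102 [ 407.3 -523.8] [41.6 42. ] 45.2 50.6
blank
[243, 218, 39, 10] 251 [422.1   6.3] [ 20.2 118.9] 5.0 21.0
[435, 235, 12, 13] 122 [ 361.4 -560.4] [38.9 39. ] 87.2 22.4
bench [ 492. -273.   -1.] [106 148 175]
lidtop [633.  71. 128.] [35 63 98]
divL [552. 117.  49.] [102 164 203]
pol [596. 174.  60.] [192 219 223]
pol2 [533. 170. 113.] [185 197 197]
floor [555.  45.   7.] [ 57 104 156]
tray [459. 329.   9.] [89 86 81]
seal [534. 421.  90.] [21 45 81]
glue [456. 428.  63.] [172 184 186]
redstick [ 492. -601.    7.] [ 43  52 177]
b [423.   1.  19.] [ 71 102 138]
ruler [ 443. -704.   10.] [121 171 194]
```

View pics/c1.png

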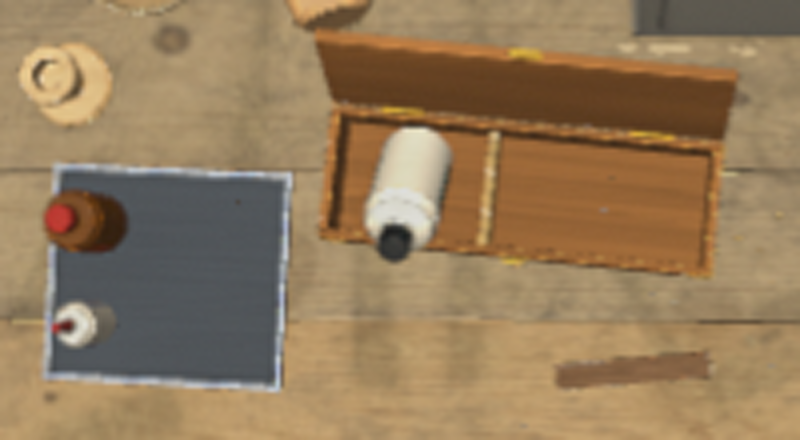

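View pics/c2.png

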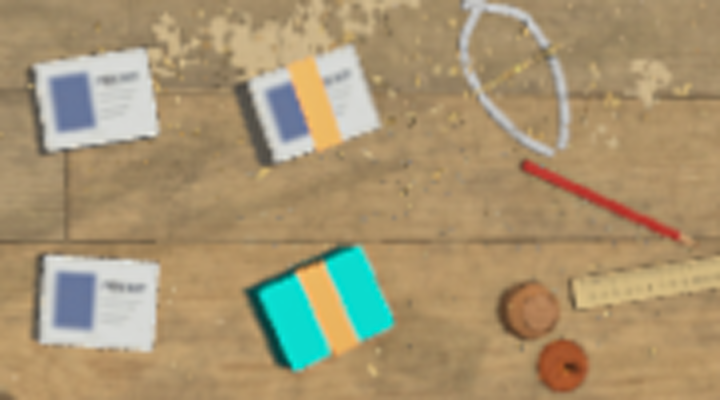

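Run:
```python
from h import *
a=np.load('top0.npz');W,p=a['W'],a['p'];m=imaging.camera_model('top')
f=lambda L:[(105+x/4-.375,130+y/4-.375) for x,y in L]
C=plane(m,f([(320,240),(708,275),(722,147),(333,104)]),.061)*1000
print('box FL FR BR BL',np.round(C[:,:2]))
T=plane(m,f([(57,167),(290,175),(278,388),(45,378)]),.010)*1000
print('tray',np.round(T[:,:2]),np.round(T.mean(0)[:2]))
O=C.mean(0)[:2]; 
for i,j in((0,1),(3,2),):
    d=C[i]-C[j];print('len',np.hypot(*d[:2]),'yaw',np.degrees(np.arctan2(-d[0],d[1])))
for i,j in((3,0),(2,1)):
    d=C[i]-C[j];print('len',np.hypot(*d[:2]),'yaw',np.degrees(np.arctan2(d[1],d[0])))
y=np.radians(-5.2);ex=np.array([np.cos(y),np.sin(y)]);ey=np.array([-np.sin(y),np.cos(y)])
print('O',O)
box=lambda q:np.round(np.array([(q[:2]-O)@ex,(q[:2]-O)@ey]),1)
print('cap',box(plane(m,f([(393,241)]),.122)[0]*1000))
# bottle surface points
k=np.zeros(W.shape[:2],bool);k[158:198,192:222]=1
k&=(W[...,2]>.040)&(W[...,2]<.16)
P=W[k]*1000;B=np.c_[(P[:,:2]-O)@ex,(P[:,:2]-O)@ey,P[:,2]]
B=B[(B[:,1]>35)&(B[:,1]<135)]
for x in range(-70,45,10):
    s=B[(B[:,0]>=x)&(B[:,0]<x+10)]
    s=s[s[:,2]>np.percentile(s[:,2],40)] if len(s)>5 else s
    if len(s):print(x+5,len(s),'ymid %.1f w %.1f ztop %.1f'%((s[:,1].min()+s[:,1].max())/2,np.ptp(s[:,1]),np.percentile(s[:,2],95)))
# lid inner face
k=np.zeros(W.shape[:2],bool);k[135:165,188:290]=1
P=W[k]*1000;L=np.c_[(P[:,:2]-O)@ex,(P[:,:2]-O)@ey,P[:,2]];L=L[(L[:,2]>75)&(L[:,0]>40)&(L[:,0]<110)]
c=np.polyfit(L[:,2],L[:,0],1);print('lid lean',np.degrees(np.arctan(c[0])),'x at 61',np.polyval(c,61),'ztop',L[:,2].max())
for n,(u,v) in dict(dv=(226,180)).items():print(n,box(W[v,u]*1000))
k=(W[...,2]>.03)&(W[...,2]<.12)
for n,s in dict(seal=np.s_[175:195,110:140],glue=np.s_[203:222,112:135]).items():
    q=W[s][k[s]]*1000;print(n,np.round(q.min(0)),np.round(q.max(0)))
```

```text
box FL FR BR BL [[521. 242.]
 [496. -52.]
 [592. -62.]
 [625. 233.]]
tray [[582. 464.]
 [575. 275.]
 [407. 283.]
 [413. 472.]] [494. 374.]
len 294.78132763195003 yaw -5.017457974473495
len 297.28204148898095 yaw -6.279179540501961
len 103.96049044530389 yaw -4.855223973473821
len 97.43747413983196 yaw -6.272565012064851
O [558.5698577  90.119433 ]
cap [-48.4  84. ]
-65 5 ymid 84.3 w 8.5 ztop 119.2
-55 18 ymid 83.0 w 23.3 ztop 126.6
-45 57 ymid 77.6 w 70.1 ztop 127.9
-35 36 ymid 79.6 w 37.3 ztop 121.5
-25 39 ymid 81.5 w 40.4 ztop 115.6
-15 38 ymid 82.9 w 34.5 ztop 113.8
-5 34 ymid 80.9 w 39.5 ztop 107.3
5 33 ymid 84.6 w 38.0 ztop 93.6
15 32 ymid 81.2 w 36.4 ztop 82.3
25 24 ymid 82.1 w 33.7 ztop 68.3
35 20 ymid 81.0 w 33.8 ztop 59.6
45 37 ymid 90.5 w 88.0 ztop 67.7
lid lean 20.490044065148837 x at 61 50.641583707970646 ztop 165.14891507550172
dv [-9.5 26.2]
seal [513. 404.  31.] [560. 447. 114.]
glue [440. 415.  31.] [474. 450.  99.]
```

```bash
python3 -m crank '[[[0.029,0.039,0.008],[0,0,-2.2],1],[[0.029,0.039,0.008],[0,0,-2.2],1],[[0.029,0.039,0.008],[0,0,-2.2],1],[[0.029,0.039,0.008],[0,0,-2.2],1],[[0.029,0.039,0.008],[0,0,-2.2],1],[[0.029,0.039,0.008],[0,0,-2.2],1],[[0.029,0.039,0.008],[0,0,-2.2],1],[[0.029,0.039,0.008],[0,0,-2.2],1],[[0.029,0.039,0.008],[0,0,-2],1]]'
python3 -m crank '[[[0.005,0.048,0],[0,0,0],1],[[0.005,0.048,0],[0,0,0],1],[[0.005,0.048,0],[0,0,0],1],[[0.005,0.048,0],[0,0,0],1],[[0.005,0.048,0],[0,0,0],1],[[0.005,0.048,0],[-0.7,-8,0],1],[[0.005,0.048,0],[-0.7,-8,0],1],[[0.005,0.048,0],[-0.7,-8,0],1],[[0.005,0.048,0],[-0.7,-8,0],1],[[0.005,0.048,0],[-0.8,-7.8,0],1],[[0,0,0],[0,0,0],1]]'
```

```text
clock: 1.0
tool_pos: [0.4284, -0.3011, 0.2989]
orientation: [180.0, 0.0, 174.6]
force: [1.2, -0.7, -0.7]
opening: 0.0877
gripper_force: 0.0
clock: 2.1
tool_pos: [0.4853, 0.1229, 0.3068]
orientation: [-178.3, 32.2, 176.6]
force: [-0.1, -1.9, -0.7]
opening: 0.0874
gripper_force: 0.0
```

```bash
cat > goal.py <<'E'
import sys,numpy as np
from scipy.spatial.transform import Rotation as S
from plant import ctrl
# goal.py x y z(mm) yaw tilt [tilt about box/tool-y-plane axis]: tool down, yaw, then tilt deg about horizontal dir at angle azim
x,y,z,yaw,tilt,az=map(float,sys.argv[1:7])
o=ctrl.get_obs()
R=S.from_euler('xyz',[180,0,yaw],degrees=True)
R=S.from_rotvec(np.radians(tilt)*np.array([np.cos(np.radians(az)),np.sin(np.radians(az)),0]))*R
c=S.from_euler('xyz',o['orientation'],degrees=True)
print('dpos',np.round(np.array([x,y,z])-np.array(o['tool_pos'])*1000,1),'rotvec',np.round(np.degrees((R*c.inv()).as_rotvec()),2))
E
python3 goal.py 476 180 159 174.7 -40 84.7
```

```text
dpos [  -9.3   57.1 -147.8] rotvec [ 0.76 -7.85 -0.89]
```

```bash
python3 -m crank '[[[-0.002,0.011,-0.03],[0.2,-2,-0.2],1],[[-0.002,0.012,-0.03],[0.2,-2,-0.2],1],[[-0.002,0.011,-0.03],[0.2,-2,-0.2],1],[[-0.002,0.012,-0.03],[0.2,-2,-0.2],1],[[-0.001,0.011,-0.028],[0,0,0],1],[[0,0,0],[0,0,0],1]]'; python3 goal.py 476 180 159 174.7 -40 84.7
python3 -c "
from h import *
snap('wrist','w1.png')"
```

```text
clock: 2.7
tool_pos: [0.5139, 0.1173, 0.2251]
orientation: [178.4, 30.9, 178.2]
force: [-0.3, 0.3, 0.5]
opening: 0.0879
gripper_force: 0.0
dpos [-37.9  62.7 -66.1] rotvec [-1.87 -9.01 -4.41]
```

View pics/w1.png

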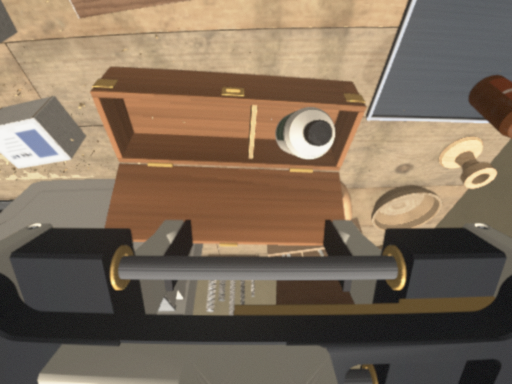

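Wrist view: bottle cap at (318,133), lid flat behind, fingers beyond. The move was clipped, so I'll check the joints.

```bash
python3 -c "
from plant import ctrl
import numpy as np
print(np.round(ctrl.get_obs()['joint_pos'],1))"
```

```text
[  41.7  -10.3  -57.1   48.   -26.7 -173.6]
```

```bash
python3 goal.py 520 150 300 174.7 0 84.7
python3 -m crank '[[[0,0.005,0.015],[0,7.5,0],1],[[0,0.005,0.015],[0,7.5,0],1],[[0,0.005,0.015],[0,7.5,0],1],[[0,0.005,0.015],[0,7.5,0],1],[[0,0,0],[0,0,0],1]]'; python3 goal.py 541 174 240 174.7 0 84.7;  python3 -c "
from plant import ctrl
import numpy as np
print(np.round(ctrl.get_obs()['joint_pos'],1))"
```

```text
dpos [ 5.8 32.4 73.7] rotvec [ 0.35 31.03 -3.84]
clock: 3.25
tool_pos: [0.5293, 0.1281, 0.2876]
orientation: [180.0, 7.2, 177.8]
force: [-0.2, -0.7, -0.9]
opening: 0.0877
gripper_force: 0.0
dpos [ 11.7  45.9 -47.6] rotvec [ 0.42  7.15 -3.13]
[  37.5    1.7  -17.6    5.   -65.2 -131.6]
```

```bash
python3 -m crank '[[[0.001,0.005,-0.004],[0,3.5,0],1],[[0.001,0.005,-0.004],[0,3.6,0],1],[[0.001,0.004,-0.004],[0,0,8.5],1],[[0.001,0.004,-0.004],[0,0,8.5],1],[[0.001,0.004,-0.004],[0,0,8.5],1],[[0.001,0.004,-0.004],[0,0,8.5],1],[[0.001,0.004,-0.004],[0,0,8.5],1],[[0.001,0.004,-0.004],[0,0,8.5],1],[[0.001,0.004,-0.004],[0,0,8.5],1],[[0.001,0.004,-0.004],[0,0,8.5],1],[[0.001,0.004,-0.004],[0,0,8.5],1],[[0,0,0],[0,0,8.5],1]]'
python3 -m crank '[[[0,0,0],[0,0,8.5],1],[[0,0,0],[0,0,8.5],1],[[0,0,0],[0,0,8.5],1],[[0,0,0],[0,0,8.5],1],[[0,0,0],[0,0,8.5],1],[[0,0,0],[0,0,8.5],1],[[0,0,0],[0,0,8.5],1],[[0,0,0],[0,0,8.5],1],[[0,0,0],[0,0,8.5],1],[[0,0,0],[0,0,6],1],[[0,0,0],[0,0,0],1]]'
python3 goal.py 541 174 200 -5.3 -20 84.7;  python3 -c "
from h import *
print(np.round(ctrl.get_obs()['joint_pos'],1))"
```

```text
clock: 4.45
tool_pos: [0.5352, 0.1708, 0.2387]
orientation: [-179.5, 0.0, -96.8]
force: [0.1, 1.0, -0.2]
opening: 0.0877
gripper_force: 0.0
clock: 5.55
tool_pos: [0.5355, 0.1706, 0.2394]
orientation: [-179.5, 0.0, -14.6]
force: [0.2, -0.6, -0.4]
opening: 0.0878
gripper_force: 0.0
dpos [  5.5   3.4 -39.4] rotvec [ -3.94 -19.65   9.08]
[ 37.4   9.3 -12.7  -0.3 -67.6  38.2]
```

```bash
python3 -m crank '[[[0.002,0.001,-0.015],[-1,-5,2.3],1],[[0.001,0.001,-0.015],[-1,-5,2.3],1],[[0.001,0.001,-0.015],[-1,-5,2.3],1],[[0.001,0,-0.01],[-1,-4.7,2.2],1],[[0,0,0],[0,0,0],1],[[0,0,0],[0,0,0],1]]'
python3 goal.py 541 174 72 -5.3 -20 84.7;  python3 -c "
from h import *
print(np.round(ctrl.get_obs()['joint_pos'],1))
snap('wrist','w2.png')"
```

```text
clock: 6.15
tool_pos: [0.5401, 0.1731, 0.184]
orientation: [180.0, -20.0, -5.4]
force: [1.1, -0.2, 0.9]
opening: 0.0877
gripper_force: 0.0
dpos [   0.9    0.9 -112. ] rotvec [0.02 0.02 0.15]
[ 46.5   2.3 -41.9  27.1 -36.3  17.3]
```

View pics/w2.png

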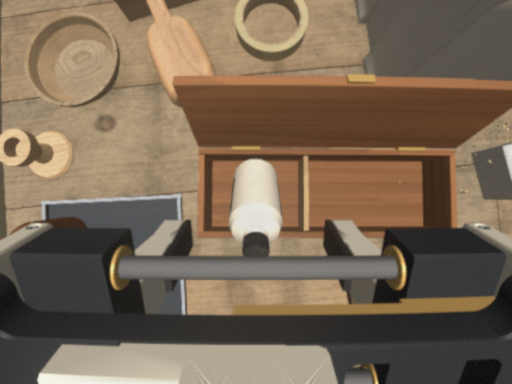

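Wrist view: the cap (257,243) is centred between the fingers (180 to 335). Descending and gripping.

```bash
python3 -m crank '[[[0.001,0.001,-0.015],[0,0,0],1],[[0,0,-0.015],[0,0,0],1],[[0,0,-0.015],[0,0,0],1],[[0,0,-0.015],[0,0,0],1],[[0,0,-0.015],[0,0,0],1],[[0,0,-0.015],[0,0,0],1],[[0,0,-0.012],[0,0,0],1],[[0,0,-0.01],[0,0,0],1],[[0,0,0],[0,0,0],1]]'
python3 goal.py 541 174 72 -5.3 -20 84.7
python3 -m crank '[[[0,0,0],[0,0,0],-1],[[0,0,0],[0,0,0],-1],[[0,0,0],[0,0,0],-1],[[0,0,0],[0,0,0],-1],[[0,0,0],[0,0,0],-1],[[0,0,0],[0,0,0],-1],[[0,0,0],[0,0,0],-1],[[0,0,0],[0,0,0],-1],[[0,0,0],[0,0,0],-1],[[0,0,0],[0,0,0],-1]]'
```

```text
clock: 7.1
tool_pos: [0.5439, 0.1741, 0.072]
orientation: [180.0, -20.1, -5.5]
force: [0.3, -0.9, 0.6]
opening: 0.0876
gripper_force: 0.0
dpos [-2.9 -0.1 -0. ] rotvec [0.04 0.07 0.23]
clock: 8.1
tool_pos: [0.5424, 0.1748, 0.0724]
orientation: [180.0, -20.1, -5.3]
force: [-1.5, 1.4, 5.4]
opening: 0.0538
gripper_force: 30.0
```

```bash
python3 -m crank '[[[-0.002,0,0.006],[0,0,0],-1],[[-0.002,0,0.006],[0,0,0],-1],[[-0.002,0,0.006],[0,0,0],-1],[[-0.002,0,0.006],[0,0,0],-1],[[-0.003,0,0.012],[0,0,0],-1],[[-0.003,0,0.012],[0,0,0],-1],[[-0.003,0,0.015],[0,0,0],-1],[[-0.003,0,0.015],[0,0,0],-1],[[-0.002,0,0.015],[0,0,0],-1],[[0,0,0.02],[0,0,0],-1],[[0,0,0.02],[0,0,0],-1],[[0,0,0],[0,0,0],-1]]'
python3 -c "
from h import *
m,p,d=snap('wrist'); cv2.imwrite('pics/w3.png',cv2.resize(p,(400,300)))"
```

```text
clock: 9.3
tool_pos: [0.5206, 0.175, 0.2068]
orientation: [-179.9, -20.1, -5.4]
force: [0.0, 0.8, -1.0]
opening: 0.054
gripper_force: 30.0
```

View pics/w3.png

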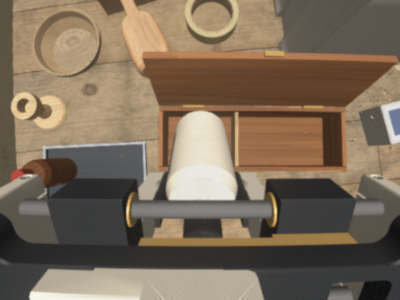

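```bash
python3 -m crank '[[[0,0.01,0.01],[0.7,8,0],-1],[[0,0.015,0.005],[0.7,8,0],-1],[[0,0.015,0],[0.7,8,0],-1],[[0,0.015,0],[0.7,8,0],-1],[[0,0.015,0],[0.7,8,0],-1],[[-0.006,0.015,0],[0,0,0],-1],[[-0.006,0.015,0],[0,0,0],-1],[[-0.006,0.015,0],[0,0,0],-1],[[-0.006,0.015,0],[0,0,0],-1],[[-0.006,0.015,0],[0,0,0],-1],[[0,0,0],[0,0,0],-1],[[0,0,0],[0,0,0],-1]]'
python3 goal.py 484 322 76 -5.3 20 84.7
python3 -c "
from h import *
snap('top','t2.png')
m,p,d=snap('side','s2.png');print(np.round(ctrl.get_obs()['joint_pos'],1))
a=cv2.imread('pics/t2.png')[110:290,60:300];b=p[100:340,60:300]
cv2.imwrite('pics/c3.png',np.hstack([cv2.resize(a,(400,300)),cv2.resize(b,(300,300))]))"
```

```text
clock: 10.55
tool_pos: [0.4903, 0.3179, 0.2203]
orientation: [179.6, 19.2, -5.3]
force: [-0.8, 0.1, -2.0]
opening: 0.0539
gripper_force: 30.0
dpos [  -6.3    4.1 -144.3] rotvec [ 0.48  0.76 -0.1 ]
[ 42.3  22.6   5.9 -13.8 -86.9  44.7]
```

View pics/c3.png

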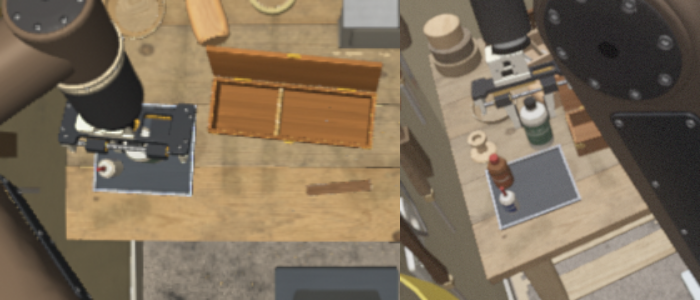

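```bash
cat > tilt.py <<'E'
from h import *
m,p,d=snap('side');W=world(m,d);o=ctrl.get_obs();T=np.array(o['tool_pos'])
hsv=cv2.cvtColor(p,cv2.COLOR_BGR2HSV)
near=(np.hypot(W[...,0]-T[0],W[...,1]-T[1])<.075)&(W[...,2]<T[2]+.0)
g=near&(hsv[...,0]>35)&(hsv[...,0]<95)&(hsv[...,1]>60)
n,l,s,_=cv2.connectedComponentsWithStats(g.astype(np.uint8));i=1+np.argmax(s[1:,4]);P=W[l==i]*1000
print(len(P),s[i],np.round(P.mean(0)),np.round(P.min(0)),np.round(P.max(0)))
# cylinder fit: r=27.5, axis through (x0,y0)+z*(a,b)
from scipy.optimize import least_squares
zc=P[:,2].mean()
def f(q):
    dz=P[:,2]-zc;return np.hypot(P[:,0]-q[0]-q[2]*dz,P[:,1]-q[1]-q[3]*dz)-27.5
r=least_squares(f,[T[0]*1000,T[1]*1000,0,0],loss='soft_l1',f_scale=1.5)
print('axis xy at z',round(zc),np.round(r.x[:2],1),'lean deg x,y',np.round(np.degrees(np.arctan(r.x[2:])),1),'rms',np.sqrt(np.mean(r.fun**2)))
E
python3 tilt.py
```

```text
Traceback (most recent call last):
  File "tilt.py", line 6, in <module>
    n,l,s,_=cv2.connectedComponentsWithStats(g.astype(np.uint8));i=1+np.argmax(s[1:,4]);P=W[l==i]*1000
                                                                     ~~~~~~~~~^^^^^^^^^
ValueError: attempt to get argmax of an empty sequence
```

Run:
```python
from h import *
m,p,d=snap('side');W=world(m,d)
hsv=cv2.cvtColor(p,cv2.COLOR_BGR2HSV)
for v in range(180,222,6):
    for u in range(158,186,5): print(hsv[v,u].tolist(),(W[v,u]*1000).round().tolist(),end=' ')
    print()
```

```text
[17, 66, 162] [778.0, 313.0, 1.0] [10, 20, 75] [497.0, 316.0, 278.0] [12, 62, 91] [494.0, 305.0, 276.0] [16, 91, 160] [706.0, 271.0, 50.0] [18, 27, 170] [492.0, 281.0, 266.0] [18, 51, 146] [694.0, 241.0, 47.0] 
[18, 12, 209] [514.0, 331.0, 247.0] [23, 39, 59] [487.0, 321.0, 269.0] [15, 29, 123] [488.0, 310.0, 262.0] [25, 7, 224] [490.0, 298.0, 253.0] [18, 27, 144] [nan, nan, nan] [18, 39, 150] [692.0, 246.0, 21.0] 
[15, 9, 216] [492.0, 337.0, 249.0] [15, 5, 225] [484.0, 326.0, 252.0] [10, 3, 224] [479.0, 315.0, 251.0] [17, 23, 180] [477.0, 303.0, 246.0] [22, 30, 93] [483.0, 291.0, 233.0] [17, 32, 165] [482.0, 279.0, 228.0] 
[23, 31, 108] [489.0, 342.0, 231.0] [18, 30, 168] [473.0, 331.0, 243.0] [17, 30, 168] [471.0, 320.0, 239.0] [21, 33, 123] [470.0, 308.0, 233.0] [53, 44, 69] [481.0, 295.0, 214.0] [17, 53, 182] [661.0, 261.0, 0.0] 
[17, 55, 186] [676.0, 343.0, -1.0] [50, 44, 86] [478.0, 336.0, 216.0] [58, 41, 88] [470.0, 325.0, 219.0] [46, 35, 96] [469.0, 313.0, 213.0] [56, 22, 83] [475.0, 300.0, 199.0] [17, 53, 184] [635.0, 269.0, 2.0] 
[18, 54, 185] [648.0, 350.0, 3.0] [51, 40, 82] [483.0, 341.0, 188.0] [63, 35, 81] [471.0, 329.0, 195.0] [58, 43, 71] [470.0, 317.0, 190.0] [58, 40, 77] [472.0, 305.0, 180.0] [18, 48, 153] [612.0, 277.0, 1.0] 
[18, 54, 184] [628.0, 357.0, -2.0] [17, 58, 175] [618.0, 343.0, 2.0] [23, 27, 113] [476.0, 334.0, 166.0] [30, 24, 117] [467.0, 322.0, 170.0] [15, 34, 137] [470.0, 310.0, 159.0] [15, 31, 181] [587.0, 285.0, 4.0]
```

```bash
sed -i 's/^g=near.*/g=near\&(W[...,2]>T[2]-.07)\&(W[...,2]<T[2]+.0)\&(hsv[...,0]>22)/; s/^n,l,s.*/P=W[g]*1000/; s/print(len(P),s\[i\],/print(len(P),/' tilt.py; python3 tilt.py
```

```text
265 [474. 318. 194.] [466. 291. 151.] [490. 342. 219.]
axis xy at z 194 [496.9 316.9] lean deg x,y [ 1.4 -1. ] rms 1.0094475923736623
```

```bash
python3 -m crank '[[[-0.001,0.002,-0.02],[0,0,0],-1],[[0,0.002,-0.02],[0,0,0],-1],[[0,0.002,-0.02],[0,0,0],-1],[[0,0,-0.02],[0,0,0],-1],[[0,0,-0.02],[0,0,0],-1],[[0,0,-0.02],[0,0,0],-1],[[0,0,-0.01],[0,0,0],-1],[[0,0,-0.01],[0,0,0],-1],[[0,0,0],[0,0,0],-1],[[0,0,0],[0,0,0],-1]]'; python3 tilt.py; python3 -m crank '[[[0,0,-0.002],[0,0,0],-1],[[0,0,-0.002],[0,0,0],-1],[[0,0,0],[0,0,0],-1]]'
```

```text
clock: 11.8
tool_pos: [0.4905, 0.3232, 0.0797]
orientation: [179.5, 19.2, -5.5]
force: [0.0, -0.0, -2.1]
opening: 0.0537
gripper_force: 30.0
246 [476. 319.  47.] [429. 278.  10.] [530. 364.  80.]
axis xy at z 47 [496.9 320.5] lean deg x,y [3.5 8.3] rms 8.998419337793012
clock: 12.15
tool_pos: [0.4899, 0.3231, 0.0753]
orientation: [179.5, 19.3, -5.5]
force: [0.1, 0.4, -1.4]
opening: 0.054
gripper_force: 30.0
```

```bash
python3 -m crank '[[[0,0,-0.001],[0,0,0],-1],[[0,0,-0.001],[0,0,0],-1],[[0,0,0],[0,0,0],-1]]';python3 -m crank '[[[0,0,-0.001],[0,0,0],-1],[[0,0,-0.001],[0,0,0],-1],[[0,0,0],[0,0,0],-1]]'
```

```text
clock: 12.45
tool_pos: [0.4901, 0.3232, 0.0744]
orientation: [179.5, 19.3, -5.4]
force: [-1.6, -0.9, 6.8]
opening: 0.0538
gripper_force: 30.0
clock: 12.75
tool_pos: [0.4902, 0.3232, 0.0743]
orientation: [179.5, 19.2, -5.4]
force: [-4.5, -1.4, 17.6]
opening: 0.0538
gripper_force: 30.0
```

```bash
python3 -m crank '[[[0,0,0.002],[0,0,0],-1],[[0,0,0],[0,0,0],0.35],[[0,0,0],[0,0,0],0.5],[[0,0,0],[0,0,0],0.7],[[0,0,0],[0,0,0],0.9],[[0,0,0],[0,0,0],1],[[0,0,0],[0,0,0],1],[[0,0,0],[0,0,0],1]]'
python3 -m crank '[[[0.004,0,0.012],[0,0,0],1],[[0.007,0,0.02],[0,0,0],1],[[0.01,0,0.028],[0,0,0],1],[[0.014,0,0.038],[0,0,0],1],[[0.014,0,0.038],[0,0,0],1],[[0,0,0.03],[0,0,0],1],[[0,0,0],[0,0,0],1]]'
python3 -c "
from h import *
m,p,d=snap('top');W=world(m,d);cv2.imwrite('pics/t4.png',p)
k=(W[...,0]>.41)&(W[...,0]<.58)&(W[...,1]>.27)&(W[...,1]<.47)&(W[...,2]>.1)&(W[...,2]<.14)
print(np.round(W[k]*1000).mean(0),k.sum())
m,p,d=snap('side');cv2.imwrite('pics/s4.png',cv2.resize(p[180:320,100:260],(640,560)))"
```

```text
clock: 13.55
tool_pos: [0.49, 0.3231, 0.0732]
orientation: [179.5, 19.3, -5.5]
force: [-0.3, 0.3, -0.1]
opening: 0.0873
gripper_force: 0.0
clock: 14.25
tool_pos: [0.5416, 0.3237, 0.2453]
orientation: [179.8, 18.8, -5.4]
force: [0.2, 0.4, 0.7]
opening: 0.0875
gripper_force: 0.0
[499.45849802 337.98023715 112.2687747 ] 253
```

View pics/s4.png

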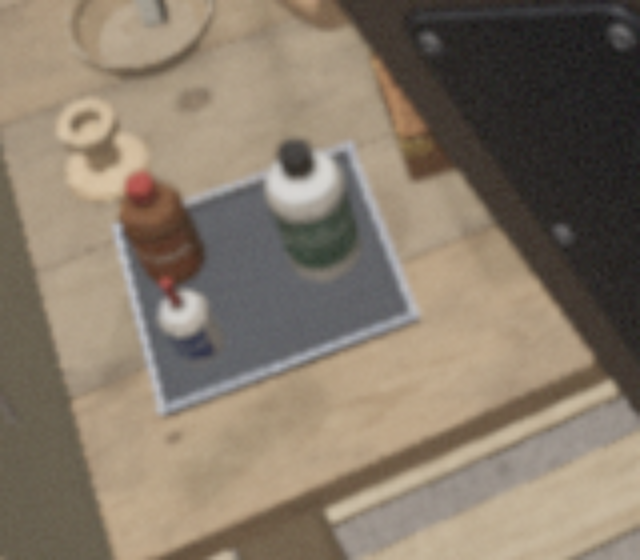

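Side view: polish bottle stands upright on the tray's right half, with sealer and glue still standing. Next, the blank.

```bash
python3 -m crank '[[[-0.01,-0.03,0],[-0.6,-6.5,0],1],[[-0.01,-0.03,0],[-0.6,-6.5,0],1],[[-0.01,-0.03,0],[-0.6,-6.5,0],1],[[-0.01,-0.03,0],[0,0,-8],1],[[-0.01,-0.03,0],[0,0,-8],1],[[-0.01,-0.03,0],[0,0,-8],1],[[-0.01,-0.03,-0.01],[0,0,-8],1],[[-0.01,-0.03,-0.02],[0,0,-8],1],[[-0.01,-0.03,-0.02],[0,0,-8],1],[[-0.01,-0.03,-0.02],[0,0,-8],1],[[-0.01,0,-0.02],[0,0,-8],1],[[0,0,0],[0,0,-8],1]]'
python3 -m crank '[[[0,0,0],[0,0,-8],1],[[0,0,0],[0,0,0],1]]'
python3 goal.py 422 6 120 -85 0 0
```

```text
clock: 15.55
tool_pos: [0.4254, 0.0211, 0.1464]
orientation: [179.2, -0.3, -77.9]
force: [-0.9, 0.3, 1.0]
opening: 0.0876
gripper_force: 0.0
clock: 15.75
tool_pos: [0.4284, 0.0227, 0.1487]
orientation: [179.5, -0.3, -85.6]
force: [-0.4, 0.1, -0.3]
opening: 0.0878
gripper_force: 0.0
dpos [ -6.4 -16.7 -28.7] rotvec [ 0.38 -0.48  0.59]
```

```bash
python3 -m crank '[[[-0.003,-0.005,-0.02],[0.4,-0.5,0.6],1],[[-0.003,-0.006,-0.02],[0,0,0],0.5],[[0,-0.006,-0.02],[0,0,0],0.3],[[0,0,-0.02],[0,0,0],0.3],[[0,0,-0.02],[0,0,0],0.3],[[0,0,-0.02],[0,0,0],0.3],[[0,0,-0.01],[0,0,0],0.3],[[0,0,-0.009],[0,0,0],0.3],[[0,0,0],[0,0,0],0.3]]'; python3 goal.py 422 6 9 -85 0 0
```

```text
clock: 16.65
tool_pos: [0.4225, 0.0059, 0.0095]
orientation: [180.0, 0.0, -84.8]
force: [-1.0, -0.3, -0.1]
opening: 0.0567
gripper_force: 0.0
dpos [-0.5  0.1 -0.5] rotvec [-0.02 -0.   -0.22]
```

```bash
python3 -m crank '[[[0,0,0],[0,0,0],-1],[[0,0,0],[0,0,0],-1],[[0,0,0],[0,0,0],-1],[[0,0,0],[0,0,0],-1],[[0,0,0],[0,0,0],-1],[[0,0,0],[0,0,0],-1],[[0,0,0.01],[0,0,0],-1],[[0,0,0.03],[0,0,0],-1],[[0,0,0.03],[0,0,0],-1],[[0.01,0,0.04],[0,0,-5.2],-1],[[0.02,0.01,0.03],[0,0,-5.2],-1],[[0.03,0.01,0],[0,0,0],-1]]'
python3 -m crank '[[[0.03,0,0],[0,0,0],-1],[[0.03,0,0],[-0.5,-6,0],-1],[[0.015,0,0],[-0.5,-6,0],-1],[[0.01,0,0],[-0.5,-6,0],-1],[[0.003,0,0],[-0.6,-6,0],-1],[[0,0,0],[-0.6,-5.9,0],-1],[[0,0,0],[0,0,0],-1]]'
python3 goal.py 570 28 130 -95.3 -30 84.7
python3 -c "
from h import *
print(np.round(ctrl.get_obs()['joint_pos'],1))"
```

```text
clock: 17.85
tool_pos: [0.4854, 0.0269, 0.156]
orientation: [-179.4, 0.3, -95.4]
force: [1.0, 0.6, -0.0]
opening: 0.0199
gripper_force: 30.0
clock: 18.55
tool_pos: [0.5853, 0.0064, 0.1631]
orientation: [-154.3, -1.3, -96.3]
force: [0.3, -1.7, -1.4]
opening: 0.0199
gripper_force: 30.0
dpos [-15.3  21.6 -33.1] rotvec [ 0.89 -4.38  1.02]
[ 22.9   2.  -52.3  45.3 -18.8 -70. ]
```

```bash
python3 -m crank '[[[-0.005,0.006,-0.018],[0.2,0,0.2],-1],[[-0.005,0.006,-0.018],[0.2,0,0.2],-1],[[-0.005,0.006,-0.018],[0.2,0,0.2],-1],[[-0.005,0.004,-0.018],[0.2,0,0.2],-1],[[0,0,0],[0,0,0],-1],[[0,0,0],[0,0,0],-1]]'
python3 goal.py 565 28 36 -95.3 -25 84.7
python3 -c "
from h import *
print(np.round(ctrl.get_obs()['joint_pos'],1))"
```

```text
clock: 19.15
tool_pos: [0.5773, 0.0303, 0.1097]
orientation: [-156.5, -0.4, -95.6]
force: [0.2, 0.2, -0.3]
opening: 0.0197
gripper_force: 30.0
dpos [-12.3  -2.3 -73.7] rotvec [ 0.3  -1.51  0.33]
[ 16.7   6.  -58.2  66.3 -10.  -86.4]
```

```bash
python3 -m crank '[[[-0.006,0,0],[0.2,3,0.1],-1],[[-0.006,0,0],[0.2,3,0.1],-1],[[-0.006,0,0],[0,0,0],-1],[[-0.003,0,0],[0,0,0],-1],[[0,0,0],[0,0,0],-1],[[0,0,0],[0,0,0],-1]]'
python3 goal.py 556 29 38 -95.3 -18 84.7
python3 -c "
from h import *
print(np.round(ctrl.get_obs()['joint_pos'],1))"
```

```text
clock: 19.75
tool_pos: [0.5728, 0.0197, 0.1173]
orientation: [-158.5, -1.3, -95.9]
force: [-0.4, -0.7, -0.8]
opening: 0.0195
gripper_force: 30.0
dpos [-16.8   9.3 -79.3] rotvec [1.64 3.39 0.56]
[ 24.4   5.9 -52.6  42.3 -17.6 -69.1]
```

```bash
python3 -m crank '[[[-0.003,0.001,0],[0.5,1.1,0.2],-1],[[-0.003,0.002,0],[0.5,1.1,0.2],-1],[[-0.003,0.002,0],[0.5,1.1,0.2],-1],[[-0.003,0.002,0],[0,0,0],-1],[[-0.003,0.002,0],[0,0,0],-1],[[0,0,0],[0,0,0],-1],[[0,0,0],[0,0,0],-1]]'
python3 goal.py 556 29 38 -95.3 -18 84.7
python3 -c "
from h import *
print(np.round(ctrl.get_obs()['joint_pos'],1))"
```

```text
clock: 20.45
tool_pos: [0.5578, 0.0286, 0.1171]
orientation: [-161.9, -0.1, -95.3]
force: [-0.2, -0.2, 0.2]
opening: 0.0198
gripper_force: 30.0
dpos [ -1.8   0.4 -79.1] rotvec [0.12 0.06 0.01]
[ 28.3   6.  -46.9  25.2 -24.  -55.5]
```

Good. Lower into the bay.

```bash
python3 -m crank '[[[-0.001,0,-0.01],[0,0,0],-1],[[-0.001,0,-0.01],[0,0,0],-1],[[0,0,-0.01],[0,0,0],-1],[[0,0,-0.01],[0,0,0],-1],[[0,0,0],[0,0,0],-1]]'
python3 -m crank '[[[0,0,-0.01],[0,0,0],-1],[[0,0,-0.01],[0,0,0],-1],[[0,0,-0.01],[0,0,0],-1],[[0,0,-0.009],[0,0,0],-1],[[0,0,0],[0,0,0],-1],[[0,0,0],[0,0,0],-1]]'
python3 goal.py 556 29 38 -95.3 -18 84.7
```

```text
clock: 20.95
tool_pos: [0.5549, 0.0281, 0.0757]
orientation: [-162.1, -0.2, -95.3]
force: [-1.1, -0.9, -0.9]
opening: 0.0195
gripper_force: 30.0
clock: 21.55
tool_pos: [0.56, 0.0286, 0.0462]
orientation: [-162.7, -0.1, -95.3]
force: [0.1, 0.5, -1.0]
opening: 0.0197
gripper_force: 30.0
dpos [-4.   0.4 -8.2] rotvec [-0.   -0.71  0.04]
```

```bash
python3 -m crank '[[[-0.002,0,-0.002],[0.2,1.2,0],-1],[[-0.002,0,-0.003],[0.1,1.2,0],-1],[[0,0,-0.003],[0,0,0],-1],[[0,0,0],[0,0,0],-1],[[0,0,0],[0,0,0],-1]]'
python3 goal.py 556 29 38 -95.3 -15 84.7
python3 -c "
from h import *
print(np.round(ctrl.get_obs()['joint_pos'],1))"
```

```text
clock: 22.05
tool_pos: [0.5597, 0.0269, 0.0406]
orientation: [-164.4, -0.2, -95.3]
force: [0.0, 0.6, -0.5]
opening: 0.0197
gripper_force: 30.0
dpos [-3.7  2.1 -2.6] rotvec [0.24 0.55 0.  ]
[ 23.7  13.7 -53.1  38.6 -12.3 -66. ]
```

```bash
python3 -m crank '[[[-0.001,0.001,-0.004],[0,0.5,0],-1],[[-0.001,0.001,-0.004],[0,0.5,0],-1],[[-0.001,0,-0.004],[0,0.5,0],-1],[[0,0,0],[0,0,0],-1],[[0,0,0],[0,0,0],-1]]'
python3 goal.py 556 29 28 -95.3 -15 84.7
```

```text
clock: 22.55
tool_pos: [0.5565, 0.0284, 0.0284]
orientation: [-165.9, -0.3, -95.4]
force: [-1.6, -0.5, -1.3]
opening: 0.0193
gripper_force: 30.0
dpos [-0.5  0.6 -0.4] rotvec [ 0.24 -0.97  0.07]
```

```bash
python3 -m crank '[[[0.001,0,-0.003],[0,0,0],-1],[[0.001,0,-0.002],[0,0,0],-1],[[0,0,0],[0,0,0],-1],[[0,0,0],[0,0,0],-0.5],[[0,0,0],[0,0,0],-0.35],[[0,0,0],[0,0,0],-0.35],[[0,0,0],[0,0,0],-0.35]]'
python3 -m crank '[[[-0.001,0,0.005],[0,0,0],-0.35],[[-0.001,0,0.01],[0,0,0],-0.35],[[-0.002,0,0.015],[0,0,0],-0.35],[[-0.002,0,0.02],[0,0,0],-0.35],[[-0.005,0,0.03],[0,1,0],-0.35],[[-0.01,0,0.03],[0,5,0],-0.35],[[-0.02,0,0.03],[0,6,0],-0.35],[[-0.03,0,0],[0,3,0],-0.35],[[-0.03,-0.01,0],[0,0,0],0],[[-0.03,-0.02,0],[0,0,0],0],[[0,0,0],[0,0,0],0]]'
python3 - <<'E'
from meas import *
m,p,d=snap('top','t5.png');W=world(m,d)
reg=np.zeros(W.shape[:2],bool);reg[150:200,180:292]=1
for o in rect(W,reg,.018,.034):print(*o)
reg[:]=0;reg[140:250,295:410]=1
for o in rect(W,reg,.044,.060):print(*o)
w=imaging.camera_model('wrist');m2,p2,d2=snap('wrist');cv2.imwrite('pics/w5.png',np.hstack([cv2.resize(p[120:220,160:310],(450,300)),cv2.resize(p2,(350,300))]))
E
```

```text
clock: 23.25
tool_pos: [0.5587, 0.0285, 0.0234]
orientation: [-165.9, -0.3, -95.4]
force: [-1.1, -0.6, 0.5]
opening: 0.0284
gripper_force: 0.0
clock: 24.35
tool_pos: [0.4244, -0.0029, 0.1632]
orientation: [179.1, -1.7, -95.2]
force: [1.6, -0.6, 0.1]
opening: 0.0425
gripper_force: 0.0
[236, 174, 39, 10] 254 [558.7  28.3] [119.1  20.3] 84.2 27.1
[362, 161, 33, 30] 639 [ 567.1 -349.5] [70.3 91.5] 16.7 53.7
[308, 162, 32, 26] 652 [ 569.4 -180. ] [68.7 89. ] 8.6 53.8
[364, 212, 35, 31] 628 [ 409.8 -358. ] [69.1 90.4] 23.9 53.8
[309, 214, 31, 24] 656 [ 414.  -181.9] [89.7 68.4] 85.9 53.8
```

View pics/w5.png

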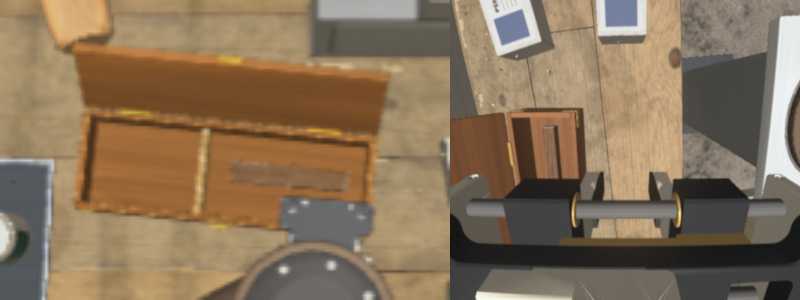

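Top and wrist views: the blank lies flat in the long compartment, about (290,175) in the crop. Next, go behind the lid.

```bash
python3 -m crank '[[[0,0.005,0.04],[0,1.5,8.5],-1],[[0.005,0.012,0.04],[0,0,8.5],-1],[[0.015,0.012,0.03],[0,0,8.5],-1],[[0.025,0.012,0],[0,0,8.5],-1],[[0.03,0.012,0],[0,0,8.5],-1],[[0.03,0.012,0],[0,0,8.5],-1],[[0.03,0.012,0],[0,0,8.5],-1],[[0.03,0.012,0],[0,0,8.5],-1],[[0.03,0.012,0],[0,0,8.5],-1],[[0.03,0.012,0],[0,0,8.5],-1],[[0.03,0.012,0],[0,0,5],-1],[[0,0,0],[0,0,0],-1]]'
python3 goal.py 677 119 115 -5.3 0 0
python3 - <<'E'
from h import *
a=np.load('top0.npz');W=a['W']*1000
k=(W[...,0]>640)&(W[...,0]<730)&(W[...,1]>0)&(W[...,1]<230)
print('max z behind',np.nanmax(W[k][:,2]))
m,p,d=snap('top');W=world(m,d)*1000
y=np.radians(-5.3);X=(W[...,0]-559)*np.cos(y)+(W[...,1]-89.5)*np.sin(y);Y=-(W[...,0]-559)*np.sin(y)+(W[...,1]-89.5)*np.cos(y)
k=(abs(Y)<145)&(X>45)&(X<130)&(W[...,2]>75)&(W[...,2]<175)
c=np.polyfit(W[...,2][k],X[k],1);print('lean',np.degrees(np.arctan(c[0])),k.sum())
E
```

```text
clock: 25.65
tool_pos: [0.686, 0.1252, 0.2706]
orientation: [177.5, -1.6, -4.9]
force: [-0.5, -0.5, -0.8]
opening: 0.0003
gripper_force: 0.0
dpos [  -9.    -6.2 -155.6] rotvec [ 2.59  1.39 -0.35]
max z behind 195.5921449077531
lean 26.73071730665376 1918
```

Run:
```python
from h import *
a=np.load('top0.npz');W=a['W']*1000
k=(W[...,0]>640)&(W[...,0]<740)&(W[...,1]>-20)&(W[...,1]<230)&(W[...,2]>100)
P=W[k]
for y in range(-20,230,25):
    s=P[(P[:,1]>=y)&(P[:,1]<y+25)]
    if len(s):print(y,len(s),s.max(0).round(),s.min(0).round())
```

```text
-20 216 [739.   3. 212.] [640. -20. 104.]
5 14 [646.  28. 163.] [640.   6. 154.]
30 24 [648.  53. 163.] [640.  31. 152.]
55 38 [651.  79. 163.] [640.  56. 150.]
80 46 [654. 104. 165.] [640.  81. 146.]
105 52 [655. 130. 161.] [640. 107. 134.]
130 71 [657. 155. 164.] [640. 130. 129.]
155 75 [660. 180. 164.] [640. 155. 117.]
180 89 [663. 205. 160.] [640. 180. 113.]
205 98 [666. 230. 162.] [641. 205. 109.]
```

```bash
python3 -m crank '[[[0.005,0.008,0],[1.3,0.7,-0.2],-1],[[0.005,0.007,-0.01],[1.3,0.7,-0.2],-1],[[0,0,-0.02],[0,0,0],-1],[[0,0,-0.03],[0,0,0],-1],[[0,0,-0.03],[0,0,0],-1],[[0,0,-0.03],[0,0,0],-1],[[0,0,-0.03],[0,0,0],-1],[[0,0,0],[0,0,0],-1]]'
python3 goal.py 695 140 120 -5.3 0 0
```

```text
clock: 26.5
tool_pos: [0.6896, 0.1376, 0.1179]
orientation: [179.9, 0.4, -5.6]
force: [-0.2, 0.1, -0.1]
opening: 0.0004
gripper_force: 0.0
dpos [5.4 2.4 2.1] rotvec [ 0.04 -0.39  0.34]
```

```bash
python3 -m crank '[[[-0.01,0,0.003],[0,0,0],-1],[[-0.01,0,0.003],[0,0,0],-1],[[-0.01,0,0.003],[0,0,0],-1],[[-0.01,0,0.003],[0,0,0],-1],[[-0.01,0,0.003],[0,0,0],-1],[[-0.005,0,0.003],[0,0,0],-1],[[0,0,0],[0,0,0],-1]]'
python3 -m crank '[[[-0.013,0,-0.001],[0,0,0],-1],[[-0.013,0,-0.002],[0,0,0],-1],[[-0.013,0,-0.002],[0,0,0],-1],[[-0.009,0,-0.005],[0,0,0],-1],[[-0.008,0,-0.005],[0,0,0],-1],[[-0.007,0,-0.007],[0,0,0],-1],[[-0.007,0,-0.007],[0,0,0],-1],[[0,0,0],[0,0,0],-1]]'
python3 goal.py 565 140 107 -5.3 0 0
```

```text
clock: 27.2
tool_pos: [0.6364, 0.1383, 0.1421]
orientation: [-179.9, -0.0, -5.5]
force: [-1.3, -1.5, -1.0]
opening: 0.0002
gripper_force: 0.0
clock: 28.0
tool_pos: [0.5657, 0.1379, 0.1106]
orientation: [180.0, 0.1, -5.6]
force: [0.7, -1.4, -0.3]
opening: 0.0004
gripper_force: 0.0
dpos [-0.7  2.1 -3.6] rotvec [ 0.01 -0.11  0.25]
```

```bash
python3 -m crank '[[[-0.005,0,-0.01],[0,0,0],-1],[[-0.005,0,-0.01],[0,0,0],-1],[[-0.005,0,-0.008],[0,0,0],-1],[[-0.005,0,-0.004],[0,0,0],-1],[[0,0,-0.003],[0,0,0],-1],[[0,0,0],[0,0,0],-1]]'
python3 -m crank '[[[0,0,-0.002],[0,0,0],-1],[[0,0,-0.001],[0,0,0],-1],[[0,0,0],[0,0,0],-1]]'
```

```text
clock: 28.6
tool_pos: [0.547, 0.1383, 0.0767]
orientation: [-180.0, 0.0, -5.5]
force: [-0.5, -0.5, -0.1]
opening: 0.0004
gripper_force: 0.0
clock: 28.9
tool_pos: [0.5478, 0.1386, 0.0743]
orientation: [-179.9, -0.1, -5.5]
force: [-0.7, 0.3, -0.4]
opening: 0.0003
gripper_force: 0.0
```

```bash
python3 -m crank '[[[0,0,-0.002],[0,0,0],-1],[[0,0,-0.001],[0,0,0],-1],[[0,0,0],[0,0,0],-1]]'
python3 -m crank '[[[0,0,-0.001],[0,0,0],-1],[[0,0,-0.001],[0,0,0],-1],[[0,0,0],[0,0,0],-1]]'
```

```text
clock: 29.2
tool_pos: [0.5478, 0.1386, 0.0718]
orientation: [-179.9, -0.1, -5.5]
force: [-2.9, 0.5, 5.4]
opening: 0.0005
gripper_force: 2.8
clock: 29.5
tool_pos: [0.5479, 0.1387, 0.0716]
orientation: [-179.9, -0.1, -5.5]
force: [-10.8, -0.5, 23.2]
opening: 0.0007
gripper_force: 11.1
```

Run:
```python
from h import *
m,p,d=snap('side','s6.png');W=world(m,d)*1000
y=np.radians(-5.3);X=(W[...,0]-559)*np.cos(y)+(W[...,1]-89.5)*np.sin(y);Y=-(W[...,0]-559)*np.sin(y)+(W[...,1]-89.5)*np.cos(y)
k=(abs(Y)<145)&(abs(X)<48)&(W[...,2]<90)
for a in range(-48,48,16):
  for b in (-140,-70,0,70):
    s=k&(X>=a)&(X<a+16)&(Y>=b)&(Y<b+70); print(a,b,s.sum(),np.round(np.median(W[...,2][s]),1) if s.any() else '',end=' | ')
  print()
```

```text
-48 -140 0  | -48 -70 14 68.3 | -48 0 164 70.1 | -48 70 227 55.7 | 
-32 -140 9 -510.2 | -32 -70 53 -506.2 | -32 0 169 71.1 | -32 70 147 70.7 | 
-16 -140 56 -506.5 | -16 -70 41 -504.8 | -16 0 63 70.9 | -16 70 93 71.9 | 
0 -140 4 -508.7 | 0 -70 9 73.1 | 0 0 10 71.1 | 0 70 77 71.8 | 
16 -140 0  | 16 -70 0  | 16 0 0  | 16 70 33 71.9 | 
32 -140 0  | 32 -70 2 -348.7 | 32 0 19 -771.9 | 32 70 73 70.0 |
```

```bash
python3 -m crank '[[[0,0,0.01],[0,0,0],-1],[[0,0,0.03],[0,0,0],-1],[[-0.02,-0.02,0.03],[0,0,-8],0],[[-0.03,-0.03,0.03],[0,0,-8],1],[[-0.03,-0.03,0.02],[0,0,-8],1],[[-0.03,-0.03,0],[0,0,-8],1],[[0,-0.04,0],[0,0,-8],1],[[0,-0.03,0],[0,0,-8],1],[[0,-0.03,0],[0,0,-8],1],[[0,-0.02,0],[0,0,-8],1],[[0,0,0],[0,0,-8],1],[[0,0,0],[0,0,-6],1]]'
python3 - <<'E'
from meas import *
m,p,d=snap('top');W=world(m,d);M=W*1000
for y in range(-420,30,50):
  r=[]
  for x in range(610,720,10):
    s=(M[...,0]>=x)&(M[...,0]<x+10)&(M[...,1]>=y)&(M[...,1]<y+50)
    r.append(int(np.max(M[...,2][s])) if s.any() else None)
  print(y,r)
reg=np.zeros(W.shape[:2],bool);reg[140:250,295:410]=1
for o in rect(W,reg,.044,.060):print(*o)
y=np.radians(-5.3)
k=(M[...,2]>66)&(M[...,2]<76)&(M[...,0]>490)&(M[...,0]<630)&(M[...,1]>-80)&(M[...,1]<260)
P=M[k][:,:2]; print(k.sum(),cv2.minAreaRect(P.astype(np.float32)))
E
```

```text
clock: 30.75
tool_pos: [0.4387, -0.0911, 0.1883]
orientation: [-179.9, -0.1, -84.0]
force: [-0.4, 0.4, -0.2]
opening: 0.0748
gripper_force: 0.0
-420 [54, 14, 12, 13, 12, 11, 9, 211, 215, 351, 355]
-370 [9, 8, 10, 7, 8, 9, 12, 211, 214, 349, 354]
-320 [8, 10, 6, 10, 9, 14, 7, 211, 365, 392, 407]
-270 [9, 8, 10, 8, 9, 6, 10, 284, 365, 400, 409]
-220 [7, 6, 7, 7, 7, 9, 9, 285, 362, 395, 411]
-170 [8, 35, 6, 6, 5, 6, 6, 287, 368, 396, 410]
-120 [6, 6, 6, 5, 5, 6, 11, 284, 291, 313, 314]
-70 [8, 7, 6, 5, 7, 6, 8, 207, 210, 209, 211]
-20 [6, 7, 8, 6, 6, 7, 7, 208, 210, 208, 210]
[362, 161, 33, 30] 640 [ 567.  -349.1] [69.9 91.2] 17.6 53.6
[308, 162, 32, 25] 607 [ 569.2 -180. ] [68.3 89. ] 9.1 54.0
[364, 212, 35, 31] 626 [ 409.5 -357.4] [70.8 89.9] 24.7 53.9
3117 ((560.4868774414062, 90.93611145019531), (298.6951904296875, 106.89825439453125), 84.23423767089844)
```

```bash
python3 goal.py 414 -182 80 -94 0 0
python3 -m crank '[[[-0.005,-0.025,-0.02],[0,0,-3.5],1],[[-0.006,-0.023,-0.02],[0,0,-3.5],1],[[-0.006,-0.023,-0.02],[0,0,-3],1],[[-0.006,-0.02,-0.02],[0,0,0],1],[[0,0,-0.02],[0,0,0],1],[[0,0,0],[0,0,0],1],[[0,0,0],[0,0,0],1]]'; python3 goal.py 414 -182 18 -94 0 0
```

```text
dpos [ -24.7  -91.1 -108.3] rotvec [ 0.07  0.1  -9.77]
clock: 31.5
tool_pos: [0.416, -0.1813, 0.0885]
orientation: [-179.9, -0.1, -93.5]
force: [-0.1, 0.4, 0.1]
opening: 0.0876
gripper_force: 0.0
dpos [ -2.   -0.7 -70.5] rotvec [ 0.09  0.05 -0.54]
```

```bash
python3 -m crank '[[[-0.002,-0.001,-0.015],[0.1,0,-0.5],1],[[0,0,-0.015],[0,0,0],1],[[0,0,-0.015],[0,0,0],1],[[0,0,-0.015],[0,0,0],1],[[0,0,-0.01],[0,0,0],1],[[0,0,0],[0,0,0],1]]'; python3 goal.py 414 -182 18 -94 0 0
python3 -m crank '[[[0,0,0],[0,0,0],0.5],[[0,0,0],[0,0,0],0],[[0,0,0],[0,0,0],0],[[0,0,0],[0,0,0],0],[[0,0,0],[0,0,0],0],[[0,0,0],[0,0,0],0]]'
```

```text
clock: 32.1
tool_pos: [0.4139, -0.182, 0.018]
orientation: [-180.0, 0.0, -94.0]
force: [0.3, -0.7, 1.5]
opening: 0.0875
gripper_force: 0.0
dpos [ 0.1 -0.  -0. ] rotvec [-0.02  0.04 -0.02]
clock: 32.7
tool_pos: [0.4146, -0.1823, 0.0189]
orientation: [-179.8, 0.0, -94.0]
force: [-0.6, 1.7, 7.4]
opening: 0.068
gripper_force: 30.0
```

```bash
python3 -m crank '[[[0,0,0.01],[0,0,0],0],[[0,0,0.03],[0,0,0],0],[[0,0,0.04],[0,0,0],0],[[0.01,0.02,0.03],[0,0,-0.8],0],[[0.017,0.032,0],[0,0,-0.8],0],[[0.02,0.037,0],[0,0,0],0],[[0.02,0.037,0],[0,0,0],0],[[0.02,0.037,0],[0,0,0],0],[[0.02,0.037,0],[0,0,0],0],[[0.02,0.037,0],[0,0,0],0],[[0.015,0.027,0],[0,0,0],0],[[0,0,0],[0,0,0],0]]'
python3 goal.py 560 90.3 93 -95.6 0 0
```

```text
clock: 33.9
tool_pos: [0.5574, 0.0847, 0.1283]
orientation: [-179.9, 0.0, -95.5]
force: [-0.3, -0.7, -2.5]
opening: 0.0678
gripper_force: 30.0
dpos [  2.6   5.6 -35.3] rotvec [-0.03  0.11 -0.11]
```

```bash
python3 -m crank '[[[0.001,0.003,0],[0,0.1,-0.1],0],[[0.0015,0.0025,-0.01],[0,0,0],0],[[0,0,-0.01],[0,0,0],0],[[0,0,-0.01],[0,0,0],0],[[0,0,-0.005],[0,0,0],0],[[0,0,0],[0,0,0],0],[[0,0,0],[0,0,0],0]]'
python3 goal.py 560 90.3 90 -95.6 0 0
python3 -m crank '[[[0,0,-0.0015],[0,0,0],0],[[0,0,-0.001],[0,0,0],0],[[0,0,0],[0,0,0],0]]'
```

```text
clock: 34.6
tool_pos: [0.5584, 0.087, 0.0932]
orientation: [180.0, 0.0, -95.8]
force: [-0.0, -0.5, -2.4]
opening: 0.0678
gripper_force: 30.0
dpos [ 1.6  3.3 -3.2] rotvec [-0.   -0.03  0.15]
clock: 34.9
tool_pos: [0.5584, 0.0872, 0.0908]
orientation: [180.0, 0.0, -95.7]
force: [-0.7, 0.5, -2.1]
opening: 0.0681
gripper_force: 30.0
```

```bash
python3 -m crank '[[[0,0,-0.001],[0,0,0],0],[[0,0,-0.001],[0,0,0],0],[[0,0,0],[0,0,0],0]]'
python3 -m crank '[[[0,0,-0.001],[0,0,0],0],[[0,0,0],[0,0,0],0]]'
```

```text
clock: 35.2
tool_pos: [0.5585, 0.0873, 0.0905]
orientation: [-180.0, 0.0, -95.7]
force: [-6.3, 0.5, 11.1]
opening: 0.0679
gripper_force: 30.0
clock: 35.4
tool_pos: [0.5585, 0.0873, 0.0903]
orientation: [-179.9, 0.0, -95.7]
force: [-9.6, 0.5, 20.4]
opening: 0.0677
gripper_force: 30.0
```

```bash
python3 -m crank '[[[0,0,0.002],[0,0,0],0],[[0,0,0],[0,0,0],0],[[0,0,0],[0,0,0],0.7],[[0,0,0],[0,0,0],1],[[0,0,0],[0,0,0],1],[[0,0,0],[0,0,0],1]]'
python3 -m crank '[[[0,0,0.01],[0,0,0],1],[[0,0,0.03],[0,0,0],1],[[0,0,0.04],[0,0,0],1],[[0,0,0.02],[0,0,0],1],[[0,-0.03,0],[0,0,0],1],[[0,-0.04,0],[0,0,4],1],[[0,-0.05,0],[0,0,4],1],[[0,-0.05,0],[0,0,4],1],[[0,-0.05,0],[0,0,3],1],[[0,0,0],[0,0,0],1]]'
cat > cart.py <<'E'
from meas import *
from scipy import ndimage
m,p,d=snap('top');W=world(m,d);np.savez('last.npz',W=W,p=p)
def show(z,xr,yr,tag):
    k=(W[...,2]>z-.008)&(W[...,2]<z+.008)&(W[...,0]>xr[0])&(W[...,0]<xr[1])&(W[...,1]>yr[0])&(W[...,1]<yr[1])
    n,l,s,_=cv2.connectedComponentsWithStats(k.astype(np.uint8))
    for i in range(1,n):
        if s[i,4]<250: continue
        P=W[l==i][:,:2]*1000;r=cv2.minAreaRect(P.astype(np.float32))
        print(tag,s[i,4],np.round(r[0],1),np.round(r[1],1),round(r[2],1),'mean',np.round(P.mean(0),1))
show(.052,(.36,.65),(-.45,-.1),'bench')
for k in range(1,5): show(.071+.052*k,(.48,.64),(0,.2),'stack%d'%k)
E
python3 cart.py
```

```text
clock: 36.0
tool_pos: [0.5584, 0.0871, 0.0895]
orientation: [180.0, 0.0, -95.7]
force: [-0.2, 0.5, 0.3]
opening: 0.0873
gripper_force: 0.0
clock: 37.0
tool_pos: [0.5577, -0.1377, 0.1903]
orientation: [180.0, -0.0, -80.9]
force: [-1.2, 0.7, 0.3]
opening: 0.0877
gripper_force: 0.0
bench 510 [ 566.5 -349.1] [68.8 92.3] 18.6 mean [ 562.9 -354.6]
bench 631 [ 409.6 -358. ] [68.9 91.1] 23.7 mean [ 409.9 -355.9]
```

```bash
python3 -m crank '[[[0.004,-0.015,0],[0,0,0],1],[[0.004,-0.015,-0.02],[0,0,0],1],[[0.004,-0.012,-0.03],[0,0,0],1],[[0,0,-0.03],[0,0,0],1],[[0,0,-0.03],[0,0,0],1],[[0,0,0],[0,0,0],1],[[0,0,0],[0,0,0],1]]'
python3 goal.py 569.2 -180 19.5 -81.2 0 0
```

```text
clock: 37.75
tool_pos: [0.5709, -0.1743, 0.0802]
orientation: [179.9, -0.0, -80.7]
force: [-0.2, -0.3, 1.2]
opening: 0.0872
gripper_force: 0.0
dpos [ -1.7  -5.7 -60.7] rotvec [ 0.01 -0.06 -0.54]
```

```bash
python3 -m crank '[[[-0.001,-0.003,0],[0,0,-0.5],1],[[-0.001,-0.003,-0.01],[0,0,0],1],[[0,0,-0.015],[0,0,0],1],[[0,0,-0.015],[0,0,0],1],[[0,0,-0.01],[0,0,0],1],[[0,0,-0.01],[0,0,0],1],[[0,0,0],[0,0,0],1]]'
python3 goal.py 569.2 -180 19.5 -81.2 0 0
python3 -m crank '[[[0,0,0],[0,0,0],0.5],[[0,0,0],[0,0,0],0],[[0,0,0],[0,0,0],0],[[0,0,0],[0,0,0],0],[[0,0,0],[0,0,0],0],[[0,0,0],[0,0,0],0]]'
```

```text
clock: 38.45
tool_pos: [0.5676, -0.1808, 0.0186]
orientation: [179.9, 0.0, -81.3]
force: [-0.6, -0.2, -0.4]
opening: 0.0875
gripper_force: 0.0
dpos [1.6 0.8 0.9] rotvec [-0.02 -0.12  0.06]
clock: 39.05
tool_pos: [0.5689, -0.1808, 0.0203]
orientation: [-179.9, -0.0, -81.2]
force: [0.4, 0.1, 5.2]
opening: 0.0679
gripper_force: 30.0
```

```bash
python3 -m crank '[[[0,0,0.01],[0,0,0],0],[[0,0,0.03],[0,0,0],0],[[0,0,0.04],[0,0,0],0],[[0,0,0.04],[0,0,0],0],[[-0.002,0.02,0.03],[0,0,-3],0],[[-0.002,0.04,0],[0,0,-3],0],[[-0.002,0.04,0],[0,0,-3],0],[[-0.002,0.04,0],[0,0,-3],0],[[-0.002,0.04,0],[0,0,-2.5],0],[[0,0.04,0],[0,0,0],0],[[0,0.04,0],[0,0,0],0],[[0,0,0],[0,0,0],0]]'
python3 -m crank '[[[0,0,0],[0,0,0],0]]'
python3 goal.py 558.4 86.7 150 -95.7 0 0
```

```text
clock: 40.25
tool_pos: [0.5579, 0.083, 0.1697]
orientation: [180.0, 0.1, -95.5]
force: [1.2, -0.5, -3.8]
opening: 0.0679
gripper_force: 30.0
clock: 40.35
tool_pos: [0.5575, 0.0799, 0.1695]
orientation: [179.9, -0.0, -95.6]
force: [-0.2, -0.5, -1.5]
opening: 0.0676
gripper_force: 30.0
dpos [  0.9   6.8 -19.5] rotvec [ 0.   -0.1  -0.07]
```

```bash
python3 -m crank '[[[0.0005,0.0035,0],[0,0,0],0],[[0.0005,0.0033,-0.007],[0,0,0],0],[[0,0,-0.007],[0,0,0],0],[[0,0,-0.004],[0,0,0],0],[[0,0,0],[0,0,0],0],[[0,0,0],[0,0,0],0]]'
python3 goal.py 558.4 86.7 150 -95.7 0 0
```

```text
clock: 40.95
tool_pos: [0.5593, 0.0857, 0.1515]
orientation: [180.0, -0.0, -95.8]
force: [0.0, -0.8, -3.3]
opening: 0.0677
gripper_force: 30.0
dpos [-0.9  1.  -1.5] rotvec [-0.   -0.04  0.06]
```

```bash
for i in 1 2 3 4; do python3 -m crank '[[[0,0,0],[0,0,0],0]]' | grep -E 'tool|orient'; done
```

```text
tool_pos: [0.5595, 0.0859, 0.1519]
orientation: [180.0, 0.0, -95.8]
tool_pos: [0.5595, 0.086, 0.152]
orientation: [-180.0, 0.0, -95.7]
tool_pos: [0.5594, 0.0861, 0.1519]
orientation: [180.0, 0.0, -95.7]
tool_pos: [0.5594, 0.0861, 0.1519]
orientation: [180.0, 0.0, -95.7]
```

```bash
python3 -m crank '[[[-0.001,0.0006,-0.003],[0,0,0],0],[[0,0,-0.003],[0,0,0],0],[[0,0,0],[0,0,0],0],[[0,0,0],[0,0,0],0],[[0,0,0],[0,0,0],0]]'
python3 -m crank '[[[0,0,-0.001],[0,0,0],0],[[0,0,-0.001],[0,0,0],0],[[0,0,0],[0,0,0],0]]'
```

```text
clock: 41.85
tool_pos: [0.5584, 0.0866, 0.1457]
orientation: [180.0, 0.0, -95.7]
force: [-0.5, 0.2, -2.9]
opening: 0.0681
gripper_force: 30.0
clock: 42.15
tool_pos: [0.5584, 0.0866, 0.1439]
orientation: [180.0, 0.0, -95.7]
force: [0.0, 0.2, -1.5]
opening: 0.0683
gripper_force: 30.0
```

```bash
python3 -m crank '[[[0,0,-0.001],[0,0,0],0],[[0,0,0],[0,0,0],0]]';python3 -m crank '[[[0,0,-0.001],[0,0,0],0],[[0,0,0],[0,0,0],0]]'
```

```text
clock: 42.35
tool_pos: [0.5585, 0.0866, 0.1438]
orientation: [-180.0, 0.0, -95.7]
force: [-4.0, 0.3, 6.8]
opening: 0.0681
gripper_force: 30.0
clock: 42.55
tool_pos: [0.5585, 0.0866, 0.1437]
orientation: [-180.0, 0.0, -95.7]
force: [-7.1, 1.2, 14.2]
opening: 0.0678
gripper_force: 30.0
```

```bash
python3 -m crank '[[[0,0,0.002],[0,0,0],0],[[0,0,0],[0,0,0],0],[[0,0,0],[0,0,0],0.7],[[0,0,0],[0,0,0],1],[[0,0,0],[0,0,0],1],[[0,0,0],[0,0,0],1]]'
python3 -m crank '[[[0,0,0.01],[0,0,0],1],[[0,0,0.03],[0,0,0],1],[[0,0,0.04],[0,0,0],1],[[0,0,0.02],[0,0,0],1],[[-0.01,-0.03,0],[0,0,0],1],[[-0.01,-0.04,0],[0,0,4],1],[[-0.01,-0.05,0],[0,0,4],1],[[-0.01,-0.05,0],[0,0,4],1],[[-0.02,-0.045,0],[0,0,4],1],[[-0.02,-0.045,0],[0,0,4],1],[[-0.01,-0.04,0],[0,0,3],1],[[0,0,0],[0,0,0],1]]'
python3 cart.py
```

```text
clock: 43.15
tool_pos: [0.5584, 0.0866, 0.1436]
orientation: [180.0, 0.0, -95.7]
force: [0.5, 0.1, -0.1]
opening: 0.0869
gripper_force: 0.0
clock: 44.35
tool_pos: [0.4672, -0.2151, 0.2447]
orientation: [180.0, -0.0, -72.9]
force: [-0.3, 0.2, -0.3]
opening: 0.0875
gripper_force: 0.0
bench 411 [ 583.1 -349.4] [55.8 91.2] 0.7 mean [ 578.7 -351.9]
stack2 654 [557.4  86.3] [85.  68.4] 83.8 mean [559.5  91.4]
```

```bash
python3 -m crank '[[[-0.01,0.03,0],[0,0,0],1],[[-0.01,0.04,0],[0,0,0],1],[[0,0.04,0],[0,0,0],1],[[0,0.04,0],[0,0,0],1],[[0,0,0],[0,0,0],1]]'
python3 cart.py; python3 -c "
import numpy as np,cv2
p=np.load('last.npz')['p'];cv2.imwrite('pics/t7.png',cv2.resize(p[120:250,160:420],(780,390)))"
```

```text
clock: 44.9
tool_pos: [0.4491, -0.0572, 0.2447]
orientation: [-179.9, 0.0, -72.5]
force: [0.0, -0.5, 0.8]
opening: 0.088
gripper_force: 0.0
bench 637 [ 566.8 -348.7] [70.  91.1] 18.1 mean [ 566.8 -347.9]
bench 621 [ 409.7 -358.5] [69.6 91.6] 24.8 mean [ 409.9 -355.8]
stack2 763 [557.2  86.2] [85.3 68.2] 84.1 mean [556.9  86.1]
```

View pics/t7.png

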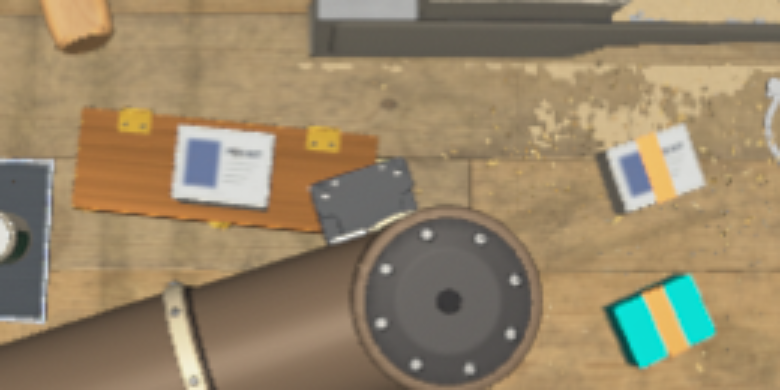

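Top view: b rests squarely on c at about (222,167) on the shut lid. The taped carton_a is still at (655,168), and the turquoise one at (663,320) is untouched. Picking carton_a.

```bash
python3 -m crank '[[[0.018,-0.045,0],[0,0,0],1],[[0.018,-0.045,0],[0,0,0],1],[[0.018,-0.045,0],[0,0,0],1],[[0.018,-0.045,-0.01],[0,0,0],1],[[0.018,-0.045,-0.015],[0,0,0],1],[[0.018,-0.045,-0.015],[0,0,0],1],[[0.01,-0.022,-0.02],[0,0,0],1],[[0,0,-0.03],[0,0,0],1],[[0,0,-0.03],[0,0,0],1],[[0,0,-0.03],[0,0,0],1],[[0,0,0],[0,0,0],1],[[0,0,0],[0,0,0],1]]'
python3 goal.py 567 -349.1 20 -72.8 0 0
```

```text
clock: 46.15
tool_pos: [0.5663, -0.3526, 0.0944]
orientation: [179.9, 0.0, -72.7]
force: [0.8, -0.2, 0.0]
opening: 0.0875
gripper_force: 0.0
dpos [  0.7   3.5 -74.4] rotvec [ 0.01 -0.08 -0.06]
```

```bash
python3 -m crank '[[[0.0007,0.0035,0],[0,0,0],1],[[0,0,-0.015],[0,0,0],1],[[0,0,-0.015],[0,0,0],1],[[0,0,-0.015],[0,0,0],1],[[0,0,0],[0,0,0],1],[[0,0,0],[0,0,0],1]]'
python3 goal.py 567 -349.1 20 -72.8 0 0; python3 cart.py
```

```text
clock: 46.75
tool_pos: [0.5665, -0.3486, 0.0484]
orientation: [179.9, 0.1, -72.7]
force: [0.2, 0.7, 0.8]
opening: 0.0874
gripper_force: 0.0
dpos [  0.5  -0.5 -28.4] rotvec [-0.02 -0.11 -0.06]
bench 589 [ 410.1 -358. ] [69.8 90. ] 22.2 mean [ 409.9 -358.9]
stack2 765 [557.2  86.3] [85.5 68.2] 84.1 mean [557.   85.5]
```

```bash
python3 -m crank '[[[0.0005,-0.0005,-0.01],[0,0,0],1],[[0,0,-0.01],[0,0,0],1],[[0,0,-0.0085],[0,0,0],1],[[0,0,0],[0,0,0],1],[[0,0,0],[0,0,0],1],[[0,0,0],[0,0,0],0.5],[[0,0,0],[0,0,0],0],[[0,0,0],[0,0,0],0],[[0,0,0],[0,0,0],0],[[0,0,0],[0,0,0],0],[[0,0,0],[0,0,0],0],[[0,0,0],[0,0,0],0]]'
```

```text
clock: 48.0
tool_pos: [0.5675, -0.3492, 0.021]
orientation: [180.0, -0.0, -72.7]
force: [-1.8, 0.6, 5.2]
opening: 0.0681
gripper_force: 29.9
```

```bash
python3 -m crank '[[[0,0,0.01],[0,0,0],0],[[0,0,0.03],[0,0,0],0],[[0,0,0.04],[0,0,0],0],[[0,0,0.04],[0,0,0],0],[[0,0,0.04],[0,0,0],0],[[0,0.02,0.04],[0,0,-3],0],[[-0.001,0.04,0.002],[0,0,-3],0],[[-0.001,0.04,0],[0,0,-3],0],[[-0.001,0.04,0],[0,0,-3],0],[[-0.001,0.04,0],[0,0,-3],0],[[-0.001,0.04,0],[0,0,-3],0],[[0,0.04,0],[0,0,-3],0]]'
python3 -m crank '[[[-0.001,0.04,0],[0,0,-2],0],[[-0.001,0.04,0],[0,0,0],0],[[-0.001,0.035,0],[0,0,0],0],[[0,0.025,0],[0,0,0],0],[[0,0.01,0],[0,0,0],0],[[0,0,0],[0,0,0],0],[[0,0,0],[0,0,0],0],[[0,0,0],[0,0,0],0]]'
python3 goal.py 558.4 87.3 202 -95.7 0 0
```

```text
clock: 49.2
tool_pos: [0.5616, -0.0875, 0.2228]
orientation: [180.0, 0.0, -93.9]
force: [-0.0, -0.3, -1.9]
opening: 0.0678
gripper_force: 29.9
clock: 50.0
tool_pos: [0.5592, 0.0599, 0.2226]
orientation: [180.0, 0.0, -95.8]
force: [-0.8, -0.2, -2.4]
opening: 0.0681
gripper_force: 29.9
dpos [ -0.8  27.4 -20.6] rotvec [-0.01 -0.04  0.1 ]
```

```bash
python3 -m crank '[[[-0.0004,0.01,0],[0,0,0],0],[[-0.0004,0.01,0],[0,0,0],0],[[0,0.0074,0],[0,0,0.1],0],[[0,0,-0.007],[0,0,0],0],[[0,0,-0.007],[0,0,0],0],[[0,0,-0.004],[0,0,0],0],[[0,0,0],[0,0,0],0],[[0,0,0],[0,0,0],0],[[0,0,0],[0,0,0],0],[[0,0,0],[0,0,0],0]]'
python3 goal.py 558.4 87.3 198 -95.7 0 0
```

```text
clock: 51.0
tool_pos: [0.5588, 0.0882, 0.2049]
orientation: [-180.0, 0.0, -95.7]
force: [0.3, -0.1, -2.0]
opening: 0.0682
gripper_force: 29.9
dpos [-0.4 -0.9 -6.9] rotvec [-0.03  0.01 -0.05]
```

```bash
python3 -m crank '[[[-0.0004,-0.0009,-0.003],[0,0,0],0],[[0,0,-0.003],[0,0,0],0],[[0,0,-0.001],[0,0,0],0],[[0,0,0],[0,0,0],0],[[0,0,0],[0,0,0],0]]'
python3 -m crank '[[[0,0,-0.001],[0,0,0],0],[[0,0,-0.001],[0,0,0],0],[[0,0,0],[0,0,0],0]]'
```

```text
clock: 51.5
tool_pos: [0.5582, 0.0873, 0.1976]
orientation: [180.0, 0.0, -95.6]
force: [-0.0, -0.5, -2.2]
opening: 0.0682
gripper_force: 29.9
clock: 51.8
tool_pos: [0.5584, 0.0874, 0.1965]
orientation: [-180.0, 0.0, -95.6]
force: [-2.6, -0.8, 3.6]
opening: 0.068
gripper_force: 29.9
```

Contact. Unload, release and retreat.

```bash
python3 -m crank '[[[0,0,0],[0,0,0],0],[[0,0,0.0005],[0,0,0],0.7],[[0,0,0],[0,0,0],1],[[0,0,0],[0,0,0],1],[[0,0,0],[0,0,0],1]]'
python3 -m crank '[[[0,0,0.01],[0,0,0],1],[[0,0,0.03],[0,0,0],1],[[0,0,0.04],[0,0,0],1],[[0,0,0.02],[0,0,0],1],[[-0.01,-0.03,0],[0,0,0],1],[[-0.01,-0.04,0],[0,0,4],1],[[-0.01,-0.05,0],[0,0,4],1],[[-0.01,-0.05,0],[0,0,4],1],[[-0.02,-0.045,0],[0,0,4],1],[[-0.02,-0.045,0],[0,0,4],1],[[-0.01,-0.04,0],[0,0,3],1],[[0,0,0],[0,0,0],1]]'
python3 cart.py; python3 -c "
from h import *
q=np.load('last.npz')['p'];m,p,d=snap('side')
cv2.imwrite('pics/f.png',np.hstack([cv2.resize(q[120:240,105:265],(400,300)),cv2.resize(p[120:280,110:310],(375,300))]))"
```

```text
clock: 52.3
tool_pos: [0.5582, 0.0873, 0.1959]
orientation: [180.0, 0.0, -95.6]
force: [-0.1, -0.1, -0.5]
opening: 0.0872
gripper_force: 0.0
clock: 53.5
tool_pos: [0.4671, -0.2144, 0.2971]
orientation: [-180.0, -0.0, -72.8]
force: [0.4, -0.1, -0.4]
opening: 0.0876
gripper_force: 0.0
stack3 710 [557.8  87.1] [85.2 69.5] 85.5 mean [560.   93.1]
```

View pics/f.png

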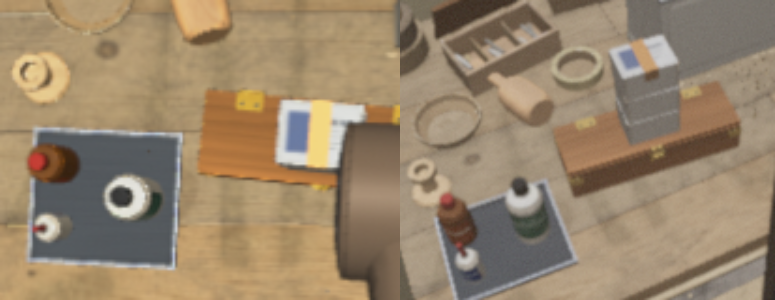

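The final view shows a flush three-carton stack on the shut lid, and all three bottles standing. Handing in.

```bash
python3 -c "
from plant import close_job
print(close_job())"
```

```text
the job is handed in; nothing more can be done
None
```

I finished the job and handed it in at about 54 s on the robot's clock: the polish bottle stands upright on the tray, the one blank found (walnut) lies in the long compartment, the lid is shut, all three white cartons found are stacked flush on it, and the other bottles are still standing.

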